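# Fit the filter cassette into the fume extractor

### The arm

A 6-joint arm with a two-finger parallel gripper is mounted at the origin on the work surface; the furniture and walls round the work are solid. World frame = base frame: x ahead of the robot, y to its left, z up, the work surface at z = 0. Lengths are in m, angles in degrees, forces in N, time in s.
With the tool pointing down it reaches from about 0.325 to 0.85 m from the base axis. Payload 15.5 kg.
Tool frame: the origin (TCP) lies at the very end of the fingers, on their centre line; the grasp point (between the pads) lies arm.grip_depth behind it (arm.grip_depth is the distance from the TCP to the grasp point, in m); z points along the fingers, y is the line along which they close (so a half turn about z gives the same grasp; the last joint's range is limited). The gripper opens to 91 mm and grips with 3 to 60 N. Pads are 32 mm wide; open, the fingers measure 118 mm over their backs; the gripper's body (76 mm by 178 mm) begins 60 mm behind the grasp point.
Start: joints at [-76.633, 28.281, 77.091, -0, 74.628, -5.472], TCP at [0.202, -0.592, 0.214] pointing down, gripper open.
Joint ranges: [-166.48, 166.48], [-47.26, 123.95], [12.59, 153.08], [-70.14, 250.14], [6.76, 159.57], [-176.63, 176.63]. Speed limits (degrees/s): [108.29, 108.29, 147.25, 172.46, 172.46, 172.46].

### API

Orientations are given as a 3x3 rotation matrix whose columns are the frame's x, y, z axes.
In Python, from rig import arm gives the robot as it stands. Calls block until the motion is done:
- arm.move_to(position, orientation): joint-space move of the TCP to a pose.
- arm.move_l(position, orientation=None, feed=0.15): straight line of the TCP; orientation=None keeps the orientation; feed is the mean speed in m/s.
- arm.move_joints(angles): joint-space move.
- arm.grip(opening): finger opening in m; the grip force is fixed at half the most; returns when the fingers have stopped.
- arm.sleep(seconds).
- arm.solve_ik(position, orientation): joint angles nearest the present ones, or None.
- arm.snapshot(name): name is "side" or "top"; returns the picture (420x560x3 uint8, red, green, blue); there is no depth.
- arm.get_calibration(name): a dict with "intrinsics" (3x3 intrinsics, pixels), "cam_to_world" (4x4, takes a point from camera to world coordinates). Camera axes: x right, y down, z forward; pixel columns grow to the right and rows downward; lengths in m; the calibration is good to about 2 mm. A picture is of the moment at which its call begins. get_calibration takes no time and is no camera call.
A pose or a line that the arm cannot do raises arm.Unreachable and nothing moves.
- arm.sign_off(): hands the job in; it is judged then, once.
Readings, each from a call of its own:
- arm.current_t(): time.
- arm.current_joint_positions(): joint angles.
- arm.current_dq(): joint speeds.
- arm.current_tau(): joint torques, N m.
- arm.current_ee_pos(): TCP position.
- arm.current_tool_rot(): TCP orientation.
- arm.current_force(): force on the tool from outside, world axes, zero at the start.
- arm.current_torque(): the same for the moment, N m.
- arm.current_width(): finger opening in m.
- arm.current_grasp_force(): force on a finger pad.
Only numpy, scipy, OpenCV 4.12 (cv2) and the standard library are available. Lean on these libraries where they do the work, as an engineer would, in place of code of your own. Each camera call takes 0.05 s, during which the arm holds its last target. There are 200 camera calls.

### The job

Put the flat filter cassette into the open bay of the bench fume extractor: with the cassette tilted, hook its thin tongue edge under the retaining lip at the end of the bay away from the fan box, then swing the other edge down gently, without letting it fall, until the cassette lies flat on the bay floor, and let go of it. Leave the eraser, the vial and the ink jar where they are.

Things in the scene. Friction and masses are not known exactly. Their poses are not given: they have to be found in the camera images.
- filter: Loose filter cassette, about 0.16 kg: flat grey frame with white pleats, 120 mm along x, 110 along y, 10 thick, an upright fin across its middle. The first 20 mm at the -x end are a tongue only 5 mm thick, level with the underside. Starts flat on the desk, z up, tongue roughly towards world -y (the robot's right), on either side of the extractor. Origin: centre of the 120 x 110 mm underside.
- fin_grip (a point): Point to hold the filter by: 34 mm above its underside, over its origin, in the fin, which is 10 mm thick along x, 70 mm along y and reaches from 10 to 46 mm above the underside. Axes as the filter's.
- tongue_tip (a point): Middle of the lower edge of the filter's tongue end: 60 mm from the filter's origin along its -x, at underside height. Axes as the filter's.
- extractor: Fume extractor, grey painted metal, fixed to the desk, 183 x 134 mm: low filter bay open at the top, fan box at its +x end. z up; the lip is at the -x end, roughly towards world -y (the robot's right). Origin on the desk under the bay's centre. Bay inside 125 mm along x, 118 along y, floor 8 mm above the desk; -x and side walls 8 mm thick, 26 mm high. The filter goes in with its axes along these.
- lip_edge (a point): Middle of the lip's free edge, on its underside. The lip is 4 mm thick, runs along the whole -x wall and overhangs the bay by 12 mm, its underside 14 mm above the bay floor, so the bay is only 113 mm open from above. The filter's tongue goes under it; a tilt of about 30 degrees passes easily. Axes as the extractor's.
- fan_box (a point): Middle of the fan box's top edge on the bay side, which is the bay's +x wall: 62.5 mm from bay_center along +x, 48 mm above the bay floor (56 mm above the desk), 50 mm deep. Open the fingers only about 40 mm when letting go, as lip and fan box are near.
- bay_corner (a point): Middle of the bay's inner bottom edge at the lip end: at floor height on the inner face of the -x wall, beneath the lip; 62.5 mm from bay_center along -x. Axes as the extractor's.
- bay_center (a point): Centre of the bay floor. The seated filter's origin lies here (it has 2.5 mm of play either way along x and 4 mm along y). Axes as the extractor's.
- eraser: Bystander: eraser in a sleeve, 21 x 46 x 13 mm, lying between filter and extractor; origin at its underside's centre. To be left alone.
- vial: Bystander: small white dropper vial, diameter 23 mm, 50 mm high, upright between filter and extractor; origin at its underside's centre. To be left alone.
- ink_jar: Bystander: ink jar with black screw lid, diameter 50 mm, 55 mm high, standing at the back; origin at its underside's centre. To be left alone.

How it is judged (in metres and radians):
On the way:
1. the tongue edge is under the lip while the filter is tilted by more than 9 degrees (x of tongue_tip in the frame of bay_corner between -0.003 and 0.009 m and z of tongue_tip in the frame of bay_corner between -0.003 and 0.013 m and y of tongue_tip in the frame of bay_corner between -0.01 and 0.01 m and angle between filter's own z axis and vertical between 0.16 and 0.9 rad), for 0.1 s.
At the end, for the whole second after the job is handed in: Filter at rest on the bay floor, flat within 3 degrees, its origin within 6 mm (x), 8 mm (y), 3 mm (z) of the bay centre, x axes within 6 degrees, tongue edge under the lip; eraser, vial and ink jar upright (within 11 degrees) and within 30 mm of where they stood (x of tongue_tip in the frame of bay_corner between -0.003 and 0.009 m and x of filter in the frame of bay_center between -0.006 and 0.006 m and y of filter in the frame of bay_center between -0.008 and 0.008 m and z of filter in the frame of bay_center between -0.003 and 0.003 m and angle between filter's own z axis and vertical below 0.05 rad and angle between the x axis of filter and the x axis of extractor, either way round below 0.1 rad and linear speed of filter below 0.02 m/s and distance of each of eraser, vial, ink_jar from where it was at the start of the episode below 0.03 m and angle between each of eraser, vial, ink_jar's own z axis and vertical below 0.2 rad); the robot touches nothing.
It fails at once if the hooked filter falls or slams down (turns faster than 6 rad/s, as after a drop of its raised edge from about 15 mm or more) (x of tongue_tip in the frame of bay_corner between -0.003 and 0.009 m and z of tongue_tip in the frame of bay_corner between -0.003 and 0.013 m and y of tongue_tip in the frame of bay_corner between -0.01 and 0.01 m and angular speed of filter above 6 rad/s).
It fails at once if the eraser is pushed more than 30 mm away (distance of eraser from where it was at the start of the episode above 0.03 m).
It fails at once if the vial is pushed more than 30 mm away (distance of vial from where it was at the start of the episode above 0.03 m).
It fails at once if the ink jar is pushed more than 30 mm away (distance of ink_jar from where it was at the start of the episode above 0.03 m).
It also fails if it takes over 40 s, if anything falls off the work surface, if the arm or the gripper's body presses on something with over 40 N, if the wrist force passes 120 N, or if a joint passes its speed limit or range.

## Working session

There is one attempt and no reset: what is moved stays moved. The work goes in short steps, each a Python script; the robot and the scene stay as the last script left them, time stands still between calls to the robot, and variables do not carry over. Pictures are saved under pics/ and viewed, at most 10 in all, crops included, and the job is handed in when it is done.

```bash
ls; mkdir -p pics
python3 - <<'E'
from rig import arm
import cv2
for n in ("top","side"):
    im=arm.snapshot(n); cv2.imwrite(f"pics/{n}0.png",im[:,:,::-1])
    c=arm.get_calibration(n); print(n,c["intrinsics"],c["cam_to_world"])
print(arm.grip_depth,arm.current_tool_rot())
E
```

```text
pics
top [[388.52484675   0.         276.27837519]
 [  0.         388.52484675 204.9297231 ]
 [  0.           0.           1.        ]] [[ 0.0171002  -0.98695384  0.16009281  0.44581219]
 [-0.99984069 -0.01605991  0.0077898  -0.01331187]
 [-0.00511709 -0.16020051 -0.98707123  0.89132291]
 [ 0.          0.          0.          1.        ]]
side [[457.2455286    0.         273.7080765 ]
 [  0.         457.2455286  208.78384028]
 [  0.           0.           1.        ]] [[ 0.90091101 -0.21279602  0.37825548  0.26932792]
 [-0.4339625  -0.45371566  0.77834353 -0.678799  ]
 [ 0.00599203 -0.86536695 -0.50110292  0.46881599]
 [ 0.          0.          0.          1.        ]]
0.0188 [[ 9.46434249e-01  3.22896500e-01 -2.51384771e-04]
 [ 3.22896586e-01 -9.46433713e-01  1.01097086e-03]
 [ 8.85199303e-05 -1.03798873e-03 -9.99999457e-01]]
```

View pics/top0.png

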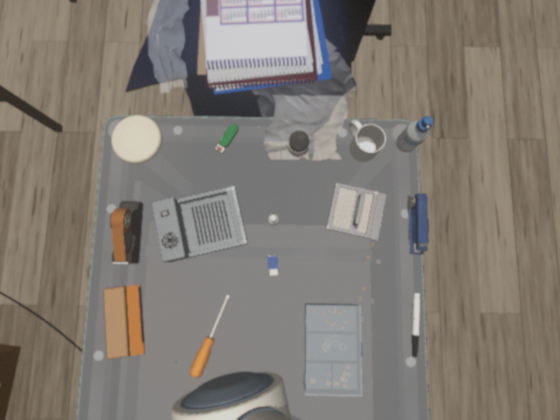

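View pics/side0.png

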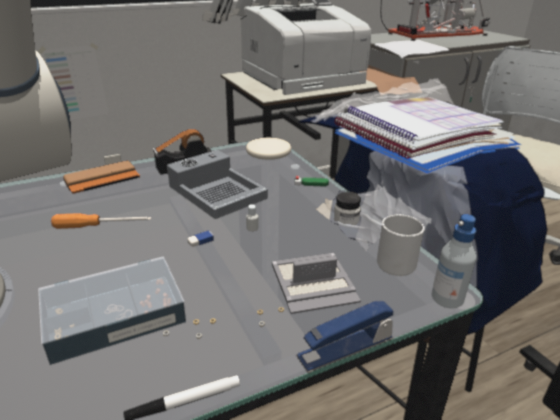

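The top view shows the filter at about (357,211), with its fin and tongue to the right. The extractor is at about (200,224) with the fan box on its left. The vial is at (273,219), the eraser at (273,265) and the jar at (300,143). I'll zoom in next.

Run:
```python
import cv2,numpy as np
t=cv2.imread("pics/top0.png");s=cv2.imread("pics/side0.png")
def c(im,x,y,w,h,W=400,H=300):
    o=cv2.resize(im[y:y+h,x:x+w],(W,H),interpolation=cv2.INTER_CUBIC)
    return cv2.convertScaleAbs(o,alpha=1.4,beta=10)
A=np.hstack([c(t,316,174,80,60*80//80+14,400,370),c(t,148,178,80+24,80,400,308).copy() if 0 else c(t,148,180,104,96,400,370)])
B=np.hstack([c(s,265,240,100,70,400,230),c(s,165,145,110,63,400,230)])
cv2.imwrite("pics/z.png",np.vstack([A,B]))
```

```text
(no output)
```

View pics/z.png

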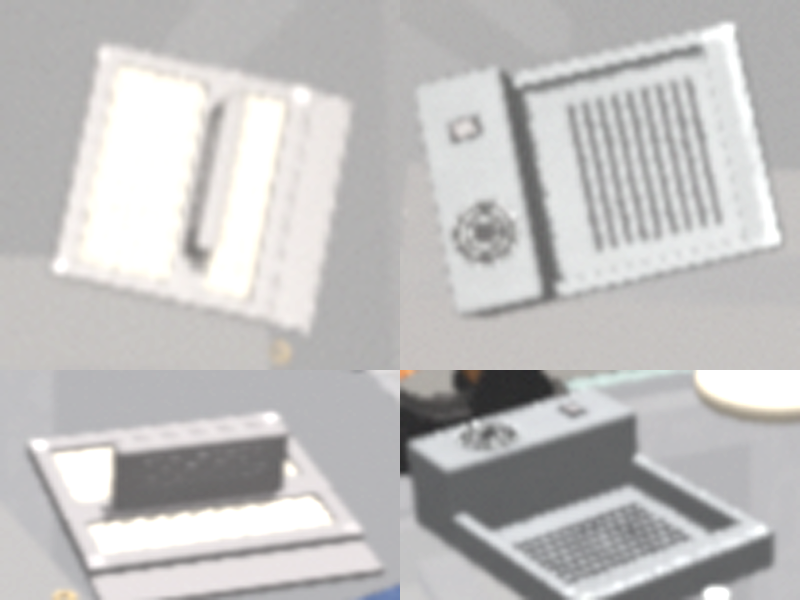

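In the zoom all the filter corners and the extractor's lip and fan-box corners are clear. I'll cast them onto planes at their known heights and fit a rigid pose.

```bash
cat > h.py <<'E'
import numpy as np,cv2
from rig import arm
def ray(n,p,z):
    c=arm.get_calibration(n);T=c["cam_to_world"]
    d=T[:3,:3]@np.linalg.solve(c["intrinsics"],[p[0],p[1],1]);o=T[:3,3]
    return (o+d*(z-o[2])/d[2])[:2]
def fit2(M,W):
    M=np.array(M,float);W=np.array(W);m=M.mean(0);w=W.mean(0)
    a=M-m;b=W-w
    th=np.arctan2((a[:,0]*b[:,1]-a[:,1]*b[:,0]).sum(),(a*b).sum())
    R=np.array([[np.cos(th),-np.sin(th)],[np.sin(th),np.cos(th)]])
    t=w-R@m
    return t,th,(W-(M@R.T+t))*1000
E
python3 - <<'E'
from h import *
np.set_printoptions(precision=4,suppress=True)
f=lambda ox,oy,sx,sy:(lambda u,v:np.array([ox+u/sx-.5+.5/sx*0,oy+v/sy-.5]))
P=f(316,174,5,5);E=f(148,180,400/104,370/96);S=f(265,240,4,230/70);SE=f(165,145,400/110,230/63)
def go(n,conv,L):
    M=[(a,b) for _,_,a,b,_ in L];W=[ray(n,conv(u,v),z) for u,v,_,_,z in L]
    t,th,r=fit2(M,W);print(n,t,np.degrees(th));print(r.round(1).tolist())
go("top",P,[(101,45,.06,-.055,.01),(54,272,.06,.055,.01),(351,100,-.06,-.055,.005),(306,333,-.06,.055,.005)])
go("side",S,[(28,70,.06,.055,.01),(278,45,.06,-.055,.01),(358,163,-.04,-.055,.01),(92,198,-.04,.055,.01),(382,203,-.06,-.055,.005)])
go("top",E,[(335,25,-.0705,-.067,.026),(380,243,-.0705,.067,.026),(15,88,.1125,-.067,.056),(60,313,.1125,.067,.056),(100,68,.0625,-.067,.056),(148,297,.0625,.067,.056)])
print("eraser",ray("top",(273,265),.013),"vial",ray("top",(273,218),.05),"jar",ray("top",(300,141),.055))
print("side lip corner",ray("side",SE(373,168),.026))
E
```

```text
top [ 0.5785 -0.19  ] 78.07640693361957
[[-1.1, -0.6], [0.6, -1.1], [0.6, 0.5], [-0.1, 1.2]]
side [ 0.577  -0.1919] 76.99470996442356
[[0.0, -0.1], [-0.7, -1.4], [-1.1, 2.4], [2.4, -0.2], [-0.6, -0.6]]
top [0.5469 0.1411] 104.40282144635557
[[-1.1, -0.4], [0.8, 2.6], [-1.2, -0.6], [2.9, -0.9], [-1.4, 0.2], [0.0, -0.8]]
eraser [ 0.4522 -0.0014] vial [ 0.5533 -0.    ] jar [ 0.7274 -0.0574]
side lip corner [0.624 0.083]
```

Run:
```python
import cv2,numpy as np
t=cv2.imread("pics/top0.png");s=cv2.imread("pics/side0.png")
A=cv2.resize(t[180:276,148:252],None,fx=4,fy=4,interpolation=cv2.INTER_CUBIC)  # 416x384
B=cv2.resize(s[150:222,160:280],(720,432),interpolation=cv2.INTER_CUBIC)
B=cv2.convertScaleAbs(B,alpha=1.4)
cv2.imwrite("pics/z2.png",B)
```

```text
(no output)
```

View pics/z2.png

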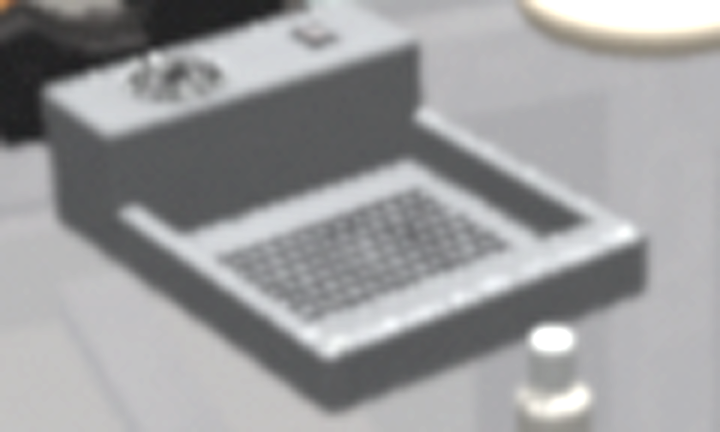

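The side zoom (6x, origin (160,150)) shows the fan-box top corners at (45,93), (107,136) and (418,42), and the lip wall corners at (325,358) and (646,236).

Run:
```python
from h import *
np.set_printoptions(precision=4,suppress=True)
L=[(45,93,.1125,.067,.056),(107,136,.0625,.067,.056),(418,42,.0625,-.067,.056),(325,358,-.0705,.067,.026),(646,236,-.0705,-.067,.026),(410,160,.0625,-.059,.008)]
W=[ray("side",(160+u/6-.5,150+v/6-.5),z) for u,v,_,_,z in L]
t,th,r=fit2([l[2:4] for l in L],W);print(t,np.degrees(th),r.round(1).tolist())
```

```text
[0.5453 0.1401] 104.56861276569616 [[2.5, -2.8], [0.4, 1.3], [-2.4, -1.9], [0.0, 1.8], [-0.6, 1.1], [0.0, 0.5]]
```

```bash
cat >> h.py <<'E'
Q=np.array([[0,-1,0],[-1,0,0],[0,0,-1.]])   # tool axes in filter axes
def Rz(a): a=np.radians(a);return np.array([[np.cos(a),-np.sin(a),0],[np.sin(a),np.cos(a),0],[0,0,1]])
def Ry(a): a=np.radians(a);return np.array([[np.cos(a),0,np.sin(a)],[0,1,0],[-np.sin(a),0,np.cos(a)]])
G=.034-arm.grip_depth
def tcp(yaw,tilt,tip):  # tip of tongue in world -> TCP pose; tilt>0 raises +x edge
    R=Rz(yaw)@Ry(-tilt); return np.array(tip)+R@[.06,0,G],R@Q
EXT=np.array([.546,.1405,0]);EYAW=104.5
def bay(x,y,z): # point in bay_corner frame -> world
    return EXT+Rz(EYAW)@[x-.0625,y,z+.008]
E
python3 - <<'E'
from h import *
np.set_printoptions(precision=4,suppress=True)
F=np.array([.5777,-.191,G]);R=Rz(77.6)@Q
arm.move_to(F+[0,0,.1],R);arm.grip(.07)
arm.move_l(F,feed=.08)
print(arm.current_force());arm.grip(0)
print(arm.current_width(),arm.current_grasp_force(),arm.current_force(),arm.current_ee_pos())
arm.move_l(F+[0,0,.16],feed=.1)
print(arm.current_width(),arm.current_force(),arm.current_t())
cv2.imwrite("pics/s1.png",arm.snapshot("side")[:,:,::-1]);cv2.imwrite("pics/t1.png",arm.snapshot("top")[:,:,::-1])
for a in [(.014,.1),(.014,.009),(.003,.001)]:
    print(arm.solve_ik(*tcp(EYAW,24,bay(a[0],0,a[1]))))
E
```

```text
[ 0.6314 -0.1539 -0.0342]
0.009845354880741014 30.000149309635162 [ 0.1957  0.5053 -0.3523] [ 0.5777 -0.191   0.0152]
0.010099328015867087 [ 0.8487 -0.5125 -2.8604] 6.725
[-5.7061 31.2285 89.6488 24.0288 69.6192 59.2309]
[-5.7061 38.6483 93.4637 26.3122 59.4433 53.9449]
[-6.7221 39.5019 93.2829 26.2022 59.1717 52.817 ]
```

View pics/s1.png

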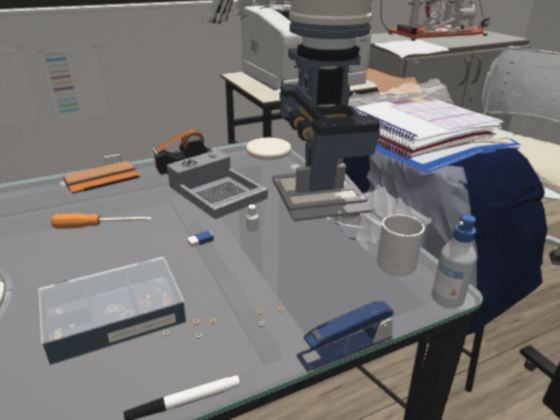

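The filter is gripped and hangs level at about (320,190). Next I'll carry it over the bay, tilted, and look again.

Run:
```python
from h import *
np.set_printoptions(precision=4,suppress=True)
arm.move_l(*tcp(EYAW,24,bay(.014,0,.13)),feed=.12)
arm.move_l(*tcp(EYAW,24,bay(.014,0,.03)),feed=.12)
arm.sleep(.2);print(arm.current_force(),arm.current_torque(),arm.current_t())
s=arm.snapshot("side")[:,:,::-1];t=arm.snapshot("top")[:,:,::-1]
# side: 
A=cv2.resize(s[100:240,140:300],(640,560),interpolation=cv2.INTER_CUBIC)
cv2.imwrite("pics/s2.png",cv2.convertScaleAbs(A,alpha=1.4));cv2.imwrite("pics/s2f.png",s);cv2.imwrite("pics/t2.png",t)
```

```text
[ 0.352  -0.3708 -1.6427] [-0.3685 -0.1031 -0.0217] 10.9333
```

View pics/s2.png

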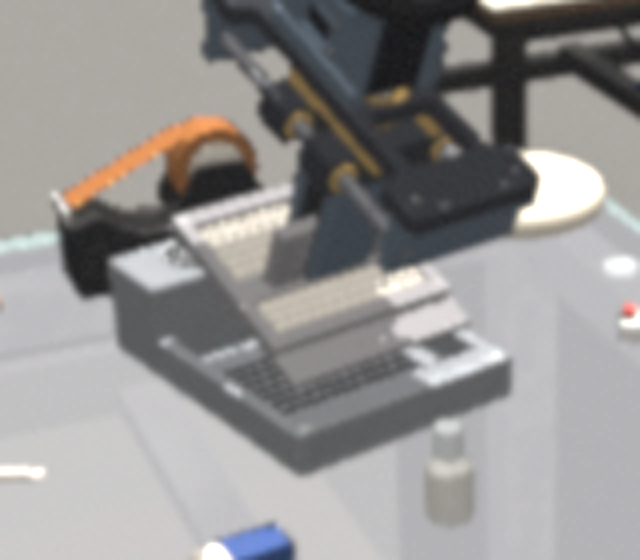

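The tilted filter is above the bay, with tongue corners at about (295,385) and (470,322) in the crop. I'll compare those with where they should project.

Run:
```python
from h import *
np.set_printoptions(precision=1,suppress=True)
c=arm.get_calibration("side");T=np.linalg.inv(c["cam_to_world"])
def pr(p):
    q=c["intrinsics"]@(T[:3,:3]@p+T[:3,3]);q=q[:2]/q[2];return (q+.5-[140,100])*4
R=Rz(EYAW)@Ry(-24)
for y in (.055,-.055):
    for h in (0,.005): print("tongue",y,h,pr(bay(.014,0,.03)+R@[0,y,h]))
    print("end",y,pr(bay(.014,0,.03)+R@[.12,y,.01]),"step",pr(bay(.014,0,.03)+R@[.02,y,.01]))
for y in (.067,-.067): print("lip",pr(bay(-.008,y,.018)))
```

```text
tongue 0.055 0 [292.6 393.2]
tongue 0.055 0.005 [294.4 386.6]
end 0.055 [170.7 217.5] step [274.3 351.6]
tongue -0.055 0 [468.9 328.9]
tongue -0.055 0.005 [471.2 322.4]
end -0.055 [347.3 166.7] step [451.6 290. ]
lip [298.8 439.7]
lip [513.4 357.5]
```

The match is within about 1 mm, so I'll insert now and feel for the floor and the wall.

Run:
```python
from h import *
np.set_printoptions(precision=4,suppress=True)
X=Rz(EYAW)[:,0]
P=lambda x,z:tcp(EYAW,24,bay(x,0,z))[0]
def rd():
    f=np.array(arm.current_force());return np.array([f@X,f[2]])
arm.sleep(.1);f0=rd();print(f0)
arm.move_l(P(.014,.009),feed=.06);print(rd()-f0)
arm.move_l(P(.006,.004),feed=.04);print(rd()-f0)
x,z=.006,.004
while z>-.004:
    z-=.001;arm.move_l(P(x,z),feed=.02);arm.sleep(.05);d=rd()-f0
    print("z",z,d)
    if abs(d[1])>3:break
z+=.001;arm.move_l(P(x,z),feed=.02)
while x>-.004:
    x-=.001;arm.move_l(P(x,z),feed=.02);arm.sleep(.05);d=rd()-f0
    print("x",x,d)
    if abs(d[0])>3:break
print(x,z,arm.current_t())
```

```text
[-0.3882 -1.5499]
[36.4222 47.3393]
[42.5978 52.8397]
z 0.003 [42.4865 53.9611]
x 0.005 [43.9462 53.5057]
0.005 0.004 12.8667
```

Contact of about 50 N came too early, probably the tongue landing on the lip. I'll back off and check.

Run:
```python
from h import *
np.set_printoptions(precision=4,suppress=True)
print(arm.current_ee_pos(),arm.current_force(),arm.current_torque(),arm.current_width())
s=arm.snapshot("side")[:,:,::-1];cv2.imwrite("pics/s3c.png",s)
arm.move_l(tcp(EYAW,24,bay(.014,0,.03))[0],feed=.06)
arm.sleep(.1);print(arm.current_force(),arm.current_torque(),arm.current_width())
s2=arm.snapshot("side")[:,:,::-1];t=arm.snapshot("top")[:,:,::-1]
C=lambda im:cv2.convertScaleAbs(cv2.resize(im[120:240,155:275],(400,400),interpolation=cv2.INTER_CUBIC),alpha=1.4)
cv2.imwrite("pics/s3.png",np.hstack([C(s),C(s2)]));cv2.imwrite("pics/t3.png",t)
```

```text
[0.5474 0.1372 0.0532] [-6.9332 43.198  51.9558] [ 9.761   1.9534 -0.3366] 0.03156850122382336
[ 0.1535  0.7034 -2.3019] [-0.3772 -0.096  -0.0256] 0.009814638340974772
```

View pics/s3.png

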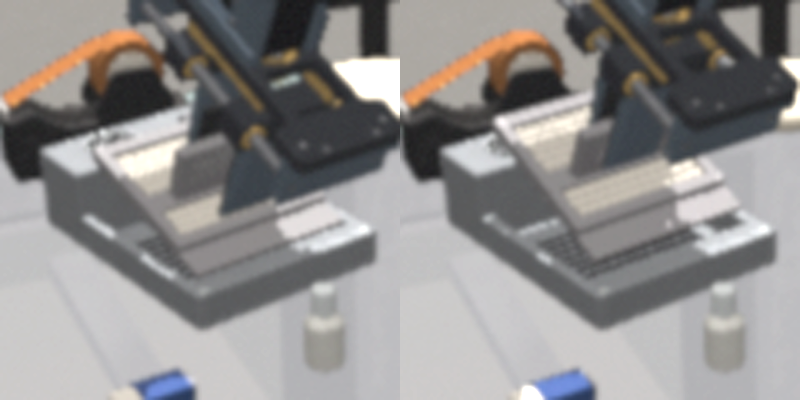

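The left panel (loaded) shows the tongue resting on the lip and the filter pried in the grip. The right panel shows it raised again. The fault was mine, since the path left no clearance at the lip. The tool pose matches the earlier picture, so corner tracking will show any slip in the grip.

Run:
```python
from h import *
np.set_printoptions(precision=1,suppress=True)
def crn(n,im0,im1):
    c=arm.get_calibration(n);T=np.linalg.inv(c["cam_to_world"]);R=Rz(EYAW)@Ry(-24)
    M=[(0,.055,.005),(0,-.055,.005),(.02,.055,.01),(.02,-.055,.01),(.12,.055,.01),(.12,-.055,.01),(.065,.035,.046),(.055,.035,.046)]
    p=[]
    for m in M:
        q=c["intrinsics"]@(T[:3,:3]@(bay(.014,0,.03)+R@m)+T[:3,3]);p.append(q[:2]/q[2])
    p=np.float32(p).reshape(-1,1,2);g=lambda i:cv2.cvtColor(i,cv2.COLOR_BGR2GRAY)
    q,st,e=cv2.calcOpticalFlowPyrLK(g(im0),g(im1),p,None,winSize=(9,9),maxLevel=1)
    for m,a,d,s,er in zip(M,p[:,0],(q-p)[:,0],st[:,0],e[:,0]):print(n,m,a,d,s,er)
a=arm.snapshot("side")[:,:,::-1].copy();b=arm.snapshot("top")[:,:,::-1].copy()
crn("side",cv2.imread("pics/s2f.png"),a);crn("top",cv2.imread("pics/t2.png"),b)
P=lambda i:cv2.convertScaleAbs(cv2.resize(i[145:205,172:272],(500,300),interpolation=cv2.INTER_CUBIC),alpha=1.4)
cv2.imwrite("pics/cmp.png",np.vstack([P(cv2.imread("pics/s2f.png")),P(a)]))
```

```text
side (0, 0.055, 0.005) [213.1 196.1] [-0.5  0.7] 1 3.4432871
side (0, -0.055, 0.005) [257.3 180.1] [0.8 0.6] 1 4.4579477
side (0.02, 0.055, 0.01) [208.1 187.4] [-0.7  1.1] 1 3.4004629
side (0.02, -0.055, 0.01) [252.4 172. ] [-0.2  1.5] 1 3.0011575
side (0.12, 0.055, 0.01) [182.2 153.9] [-0.1  1.4] 1 7.53125
side (0.12, -0.055, 0.01) [226.3 141.2] [-0.2  0.7] 1 2.6423612
side (0.065, 0.035, 0.046) [207.5 156.5] [-0.4  2. ] 1 4.503858
side (0.055, 0.035, 0.046) [210.2 159.9] [-0.2  1.9] 1 2.2133489
top (0, 0.055, 0.005) [237.  239.6] [-2.4 -0.1] 1 0.62808645
top (0, -0.055, 0.005) [226.2 191.5] [0.3 0.1] 1 0.9270833
top (0.02, 0.055, 0.01) [229. 241.] [ 2.1 -0.4] 1 0.99614197
top (0.02, -0.055, 0.01) [218.2 192.1] [ 0.4 -0.2] 1 0.5447531
top (0.12, 0.055, 0.01) [182.7 250.1] [ 0.6 -0.6] 1 0.55632716
top (0.12, -0.055, 0.01) [172.4 198.5] [ 0.1 -0. ] 1 1.7546296
top (0.065, 0.035, 0.046) [211.  232.7] [ 0.5 -0.7] 1 1.2310957
top (0.055, 0.035, 0.046) [215.7 231.8] [ 0.3 -0.1] 1 1.5652006
```

View pics/cmp.png

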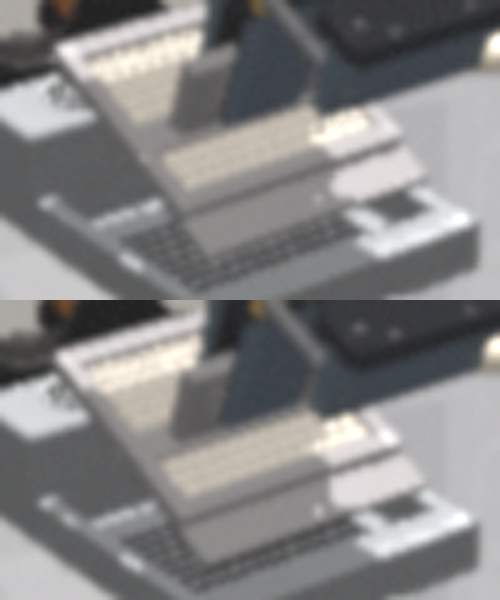

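Tracking shows the filter about 2 mm lower in the grip and otherwise unchanged. I'll compensate for that and enter further from the lip, with small steps and force stops. At this tilt the raised end stays above the fan box.

```bash
sed -i 's/^G=.*/G=.034-arm.grip_depth+.002/' h.py
cat >> h.py <<'E'
XE=Rz(EYAW)[:,0];YE=Rz(EYAW)[:,1]
def rd():
    f=np.array(arm.current_force());return np.array([f@XE,f@YE,f[2]])
E
python3 - <<'E'
from h import *
np.set_printoptions(precision=2,suppress=True)
P=lambda x,z:tcp(EYAW,24,bay(x,0,z))[0]
arm.move_l(P(.021,.028),feed=.06);arm.sleep(.1);f0=rd();print(f0)
def step(x,z,lim=4):
    arm.move_l(P(x,z),feed=.05);arm.sleep(.03);d=rd()-f0;print(x,z,d)
    return np.abs(d).max()<lim
ok=True
for x,z in [(.021,.022),(.021,.018),(.021,.015),(.021,.012),(.021,.009),(.021,.007),(.018,.006),(.015,.005),(.012,.004),(.010,.0035),(.008,.003),(.006,.003)]:
    ok=step(x,z)
    if not ok:break
if ok:
    for i in range(6):
        z-=.001
        if not step(x,z,2.5):break
    z+=.001;step(x,z)
print(x,z,arm.current_t(),arm.current_width())
E
```

```text
[-0.08  0.53 -2.31]
0.021 0.022 [-0.35 -0.19 -0.1 ]
0.021 0.018 [ 0.3  -1.53  0.79]
0.021 0.015 [-0.36 -0.91  0.2 ]
0.021 0.012 [ 0.13 -0.65  0.82]
0.021 0.009 [-0.58  0.44  0.26]
0.021 0.007 [ 0.31 -0.29  1.55]
0.018 0.006 [0.44 0.1  0.53]
0.015 0.005 [ 1.07 -1.03  0.85]
0.012 0.004 [ 0.58 -0.69  0.7 ]
0.01 0.0035 [0.43 0.03 0.76]
0.008 0.003 [ 0.41 -0.32  0.23]
0.006 0.003 [ 0.91 -0.23  0.22]
0.006 0.002 [ 0.67 -0.29  0.29]
0.006 0.001 [-0.24 -0.13  0.22]
0.006 0.0 [ 0.9   1.05 11.17]
0.006 0.001 [-0.37  1.09  0.38]
0.006 0.001 18.725 0.010141896731526
```

The tongue slides under the lip and the floor is found at z≈0.5 mm. Next I'll find the end wall.

Run:
```python
from h import *
np.set_printoptions(precision=2,suppress=True)
arm.sleep(.1);f0=rd();x=.006
while x>-.004:
    x-=.001;arm.move_l(tcp(EYAW,24,bay(x,0,.0012))[0],feed=.05);arm.sleep(.03);d=rd()-f0;print(x,d)
    if np.abs(d).max()>3:break
print(arm.current_t())
```

```text
0.005 [ 0.93 -0.85 -0.97]
0.004 [ 1.8  -0.04  0.02]
0.003 [ 2.59 -0.51  0.66]
0.002 [ 9.25 -1.33  0.11]
19.9583
```

The wall is at commanded x≈2.5 mm. I'll centre the play at cmd x=5 mm and swing down about the tongue edge.

Run:
```python
from h import *
np.set_printoptions(precision=2,suppress=True)
arm.move_l(tcp(EYAW,24,bay(.005,0,.001))[0],feed=.05);arm.sleep(.15);f0=rd();print(f0)
for a in [21,18,15,12,9,6,4,3,2,1,.5,0]:
    arm.move_l(*tcp(EYAW,a,bay(.005,0,.001)),feed=.03);arm.sleep(.03);d=rd()-f0;print(a,d)
    if np.abs(d).max()>6:break
print(arm.current_t(),arm.current_width())
s=arm.snapshot("side")[:,:,::-1]
cv2.imwrite("pics/s4.png",cv2.convertScaleAbs(cv2.resize(s[110:230,150:290],(700,600),interpolation=cv2.INTER_CUBIC),alpha=1.4))
```

```text
[ 0.27  0.77 -2.03]
21 [-0.6  -0.53 -0.28]
18 [-0.97 -1.03 -0.4 ]
15 [ 0.1  -0.5  -0.63]
12 [-0.21 -0.38 -0.84]
9 [ 0.34 -0.19  1.01]
6 [-0.06 -0.12  0.87]
4 [ 0.07 -1.34  1.26]
3 [-0.21 -0.68  1.18]
2 [ 0.23 -0.09  1.74]
1 [ 0.68 -1.3   1.29]
0.5 [ 0.05 -1.72  0.73]
0 [ 0.15 -1.27  1.12]
23.8083 0.009957936674034927
```

View pics/s4.png

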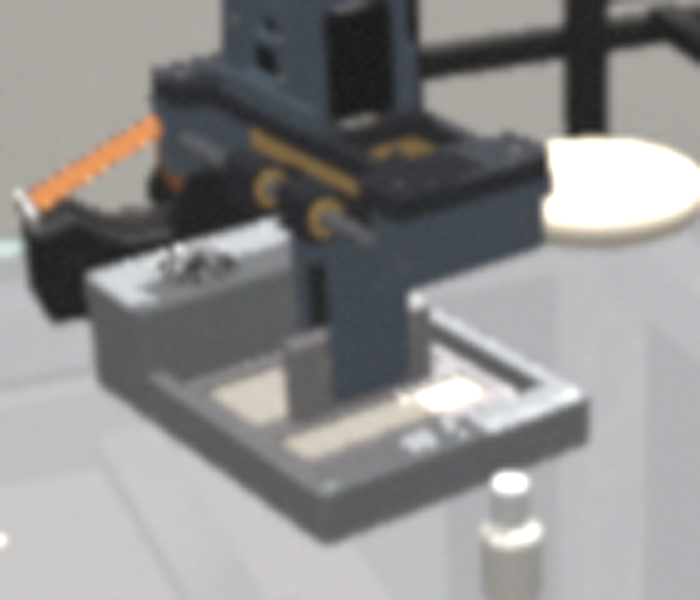

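The filter lies in the bay under the lip, lightly loaded. I'll lower until it touches the floor, release to 40 mm and retreat.

Run:
```python
from h import *
np.set_printoptions(precision=2,suppress=True)
f0=rd();z=.001
while z>-.002:
    z-=.0005;arm.move_l(tcp(EYAW,0,bay(.005,0,z))[0],feed=.02);arm.sleep(.03);d=rd()-f0;print(z,d)
    if np.abs(d).max()>4:break
arm.grip(.04);print(arm.current_width(),rd())
p=np.array(arm.current_ee_pos());arm.move_l(p+[0,0,.15],feed=.08);arm.move_joints(np.array(arm.current_joint_positions())+[-35,0,0,0,0,0])
arm.sleep(.2);print(arm.current_t(),rd())
s=arm.snapshot("side")[:,:,::-1];t=arm.snapshot("top")[:,:,::-1]
C=lambda i,x,y:cv2.convertScaleAbs(cv2.resize(i[y:y+120,x:x+120],(400,400),interpolation=cv2.INTER_CUBIC),alpha=1.3)
cv2.imwrite("pics/end.png",np.hstack([C(s,155,130),C(t,148,170)]))
```

```text
0.0005 [0.41 2.22 7.75]
0.04005864501587515 [-0.3  -0.8   0.09]
28.2833 [ 0.13 -1.5   0.74]
```

View pics/end.png

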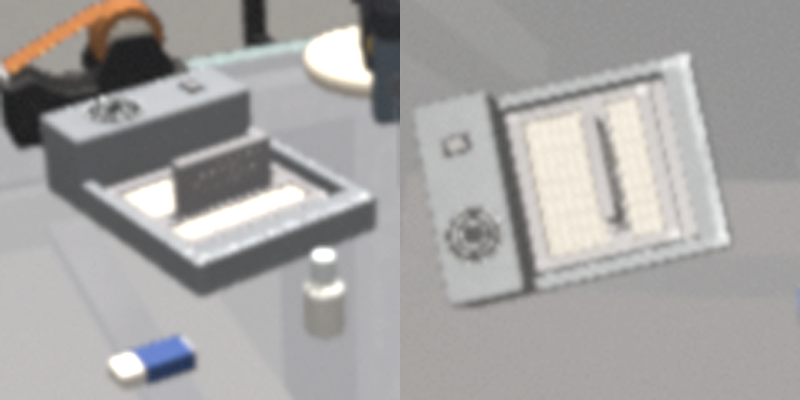

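Both views show the filter flat in the bay with its tongue under the lip. The vial and eraser are where they were.

```bash
python3 -c "
from rig import arm
print(arm.sign_off(),arm.current_t())"
```

```text
the job is handed in; nothing more can be done
the job is handed in; nothing more can be done
```

The filter cassette is hooked under the lip, was swung down gently, lies flat in the bay and is released; a first try landed the tongue on the lip at about 50 N before I backed off and re-entered, and I handed the job in after about 28 s without being shown a verdict.

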